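# Empty the sugar shaker through its wide mouth

### The arm

A 6-joint arm with a two-finger parallel gripper is mounted at the origin on the work surface. World frame = base frame: x ahead of the robot, y to its left, z up, the work surface at z = 0. Lengths are in m, angles in rad, forces in N, time in s.
With the tool pointing down it reaches from about 0.25 to 0.775 m from the base axis. Payload 4 kg.
Tool frame: the origin (TCP) lies midway between the tips of the shut fingers; the grasp point (between the pads) lies 19 mm behind it; y points along the fingers, x is the direction in which the jaws open and shut, and the axes are right-handed (so a half turn about y gives the same grasp; the last joint's range is limited). The gripper opens to 94 mm and grips with 3 to 60 N. Pads are 16 mm wide; open, the fingers measure 119 mm over their backs; the gripper's body (75 mm by 177 mm) begins 78 mm behind the grasp point.
Start: joints at [-1.254, 0.087, 1.371, -0, 1.684, -0.103], TCP at [0.224, -0.502, 0.206] pointing down, gripper open.
Joint ranges: [-3.1, 3.1], [-0.76, 2.03], [0.27, 2.55], [-1.08, 4.22], [0.17, 2.65], [-2.57, 2.57]. Speed limits (rad/s): [2.79, 2.79, 3.14, 3.14, 3.14, 3.14].

### API

Orientations are given as [roll, pitch, yaw] about the fixed x, y, z axes, in that order (R = Rz(yaw) Ry(pitch) Rx(roll)).
In Python, from bench import robot gives the robot as it stands.
- The arm moves only by the shell command python3 -m creep 'ROWS'. ROWS is JSON, a list of rows, each a list of 7 numbers: the shift along the tool's x, y, z in mm, then the turn, a rotation vector about the tool's x, y, z in degrees, then the closure in counts, from 0 (fully open) to 255 (shut). A call has 1 to 5 rows; each row is the pose to reach, as a shift and turn from the pose commanded when the call began, along the tool's axes at that moment; what a row does not reach only later rows make up. A row lasts 1/8 s, in which the tool goes at most 62.5 mm and 10.7 degrees, less where a joint would pass 70% of its speed; a pose out of reach is approached as far as the arm can. A call with a gripper value outside its range is refused whole. The fingers move at their own pace and stop on an object; the grip force is fixed at half the most. Time passes only in rows, so rows that repeat a pose let the fingers close. It gives the time, the measured TCP pose, the force and the opening at its end, in the units of the state.
- robot.get_obs(): the state, without advancing time (a new reading comes with each control period).
- robot.snapshot(name): name is "side" or "top"; returns a dict with "color" (384x512x3 uint8, blue, green, red), "fx", "fy", "cx", "cy" (pixels), "k1" (the pictures are not rectified: a ray, as slopes to the right and down, at radius r is drawn at 1 + k1 r^2 times it, then the intrinsics apply), "world_from_camera" (4x4, takes a point from camera to world coordinates). Camera axes: x right, y down, z forward; pixel columns grow to the right and rows downward; lengths in m; the calibration is good to about 2 mm. A picture is of the moment at which its call begins. There is no depth.
- robot.close_job(): hands the job in, once; it reports no verdict.
Trained networks look in the newest picture that a camera, given by its name, has taken for a name from the list of things; names that differ only in an ending like _2 or _b are one class to them, and where a whole thing is asked for, a point or a joint stands for the part that bears it (a point fixed in the world has none). Each returns a list of dicts, best first, with "p" (0 to 1); they miss things now and then, are a little off and sometimes report something else, mostly with a low value. They report only what shows in the picture. A call takes as long as a camera call. They do not tell look-alikes from the thing itself.
- robot.spot_in(name, camera): "point" ([x, y, z] in m, in world coordinates, good to about 4 mm: the middle of the surface that is visible of it).
- robot.landmark_of(name, camera): "point" ([x, y, z] in m, in world coordinates, good to about 4 mm: a listed point, or the origin of a listed thing).
The state is a dict: "time": time; "joint_positions": joint angles; "qvel": joint speeds; "joint_torque": joint torques, N m; "tool_pos": TCP position; "ee_rot": TCP orientation; "wrist_force": force on the tool from outside, world axes, zero at the start; "wrist_torque": the same for the moment, N m; "width": finger opening in m.
Only numpy, scipy, OpenCV 4.12 (cv2) and the standard library are available. Lean on these libraries where they do the work, as an engineer would, in place of code of your own. Each camera call takes 0.05 s, during which the arm holds its last target.

### The job

The last two rock-sugar balls are too big for the holes in the cap of the glass shaker that hangs in the wooden pouring stand. Unscrew that cap, lift it off and set it down right way up on the middle of the square cork coaster; then swing the stand's crank over to tip the shaker until both balls have rolled out into the bowl in front of it. Leave the other tea things on the table where they are.

Things in the scene. Friction and masses are not known exactly. Their poses are not given: they have to be found in the camera images.
- stand: Dark wooden pouring stand, fixed on a fixed turntable (disc 12 mm high). Base plate 90 x 120 x 10 mm; two posts 122 mm tall at y = +-41 mm (10 mm thick), the shaker hung between them on a level pivot. Origin: underside, below the shaker's axis. z up, x the way it pours (away from the robot), y along the pivot, which is the line x = 0, z = 110 mm. The bowl is at x = 100 mm.
- shaker_pivot (a point): Point on the pivot inside the glass shaker (50 mm across, 100 mm tall, 45 mm mouth 45 mm above the pivot). Its z points to the mouth: up at first. The shaker swings one way only, mouth towards the stand's +x, from upright to a stop at 2.1 rad; it is stiff (0.3 N m) and stays where left. The balls roll out past level, surely by 2.0 rad.
- cap_center (a point): Centre (half-way up) of the perforated steel cap on the shaker in the stand: straight-sided, round, 63 mm across, 26 mm high, 0.06 kg, hollow; z up when right way up. Bayonet thread: turned 90 degrees anticlockwise seen from above (50 to 110 will do) it comes free without rising, then lifts straight off (26 mm). Unturned it cannot lift; clockwise it hits a stop.
- crank_grip (a point): Middle of the crank's grip: level wooden bar 12 mm across along the stand's y, on its left side, from y = 55 to 135 mm (this point 110 mm), joined to the shaker by a steel arm at y = 55 mm. 70 mm from the pivot; at first 60 degrees above level towards +x (35 mm ahead of, 61 mm above the pivot); tipping swings it forward and down to 60 degrees below level. It can turn between fingers.
- coaster: Square cork coaster, 120 x 120 x 8 mm, fixed on the turntable, to the robot's right. Origin: centre of its underside (its top is 8 mm higher).
- bowl: White porcelain bowl 140 mm across, 50 mm high, fixed in front of the shaker, 100 mm along the stand's +x. Origin: centre of its underside.
- sugar1_center (a point): Centre of one of the two amber rock-sugar balls, 20 mm across, 10 g, at first on the shaker's floor.
- sugar2_center (a point): Centre of the other rock-sugar ball, the same.
Things that resemble listed ones, but are neither listed nor needed, are in the scene too. What is shaped like the part that bears cap_center but green, red or yellow is not meant.

How it is judged:
By the outcome, as a careful person would: the job done as asked, in the order asked, and still so for the second after the job is handed in, with the robot touching nothing.
It also fails if it takes over 61 s, if anything falls off the work surface, if the arm or the gripper's body presses on something with over 40 N, if the wrist force passes 120 N, or if a joint passes its speed limit or range.

## Working session

There is one attempt and no reset: what is moved stays moved. The work goes in short steps, Python scripts to look and compute and a shell command to move; the robot and the scene stay as the last step left them, time stands still between calls to the robot, and variables do not carry over. Pictures are saved under pics/ and viewed, and the job is handed in when it is done.

```bash
ls; mkdir -p pics; python3 - <<'E'
from bench import robot
import cv2
print(robot.get_obs())
for c in ("side","top"):
    s=robot.snapshot(c); cv2.imwrite(f"pics/{c}0.png",s["color"]); print(c,s["fx"],s["fy"],s["cx"],s["cy"],s["k1"],s["world_from_camera"].tolist() if hasattr(s["world_from_camera"],'tolist') else s["world_from_camera"])
    for n in ["stand","shaker_pivot","cap_center","crank_grip","coaster","bowl"]:
        print(c,n,[(round(d["p"],2),[round(float(v),4) for v in d["point"]]) for d in robot.landmark_of(n,c)][:4])
E
```

```text
pics
{'time': 0.0, 'joint_positions': array([-1.25410018e+00,  8.79271416e-02,  1.37224875e+00, -1.80112363e-05,
        1.68358921e+00, -1.03135534e-01]), 'qvel': array([ 0.00082997, -0.00056539, -0.00092069,  0.00051354,  0.00155707,
        0.00150869]), 'joint_torque': array([-4.79498340e-04, -3.40189505e+01, -3.02425396e+01,  7.17623066e-02,
        3.29757901e-02, -1.62335991e-04]), 'tool_pos': array([ 0.22398399, -0.50172455,  0.2043222 ]), 'ee_rot': array([-1.57059047,  0.00216275, -1.15096643]), 'wrist_force': array([ 0.48751344,  0.15207009, -0.11270354]), 'wrist_torque': array([0.00707059, 0.01956186, 0.0245297 ]), 'width': 0.09398848792863625}
side 474.8084641374961 474.8084641374961 256.06031099795877 197.99348619665662 -0.03801756746436539 [[-0.8613381468334889, -0.3602933553604964, 0.3581693662117496, 0.03186443266850551], [-0.5076796904458424, 0.5841776755621716, -0.6332438513586941, 0.717257198243752], [0.018919004156271218, -0.7272723983885633, -0.6860881356093267, 0.9095710543023513], [0.0, 0.0, 0.0, 1.0]]
side stand [(0.71, [0.4715, 0.0167, 0.0083])]
side shaker_p
[... 413 characters left out ...]
24 -0.1341452295376127 [[0.0226711947194585, -0.9979056931334198, 0.06058254321091237, 0.34426997381089214], [-0.9997429738208414, -0.02262608793790125, 0.0014305385304139169, 0.011310619269991246], [-5.679659355496071e-05, -0.060599403928883834, -0.9981621656913324, 1.5196100468273042], [0.0, 0.0, 0.0, 1.0]]
top stand [(0.79, [0.4715, 0.0163, 0.0156])]
top shaker_pivot []
top cap_center [(0.95, [0.3671, 0.3897, 0.0123]), (0.85, [0.4711, 0.0194, 0.1565]), (0.6, [0.2715, 0.3522, 0.0093]), (0.6, [0.318, -0.3837, 0.0095])]
top crank_grip [(0.55, [0.4723, 0.1339, 0.182])]
top coaster [(0.64, [0.4731, 0.1347, 0.1811]), (0.58, [0.5915, -0.2689, 0.0146])]
top bowl [(0.72, [0.5689, 0.0441, 0.0098])]
```

View pics/side0.png

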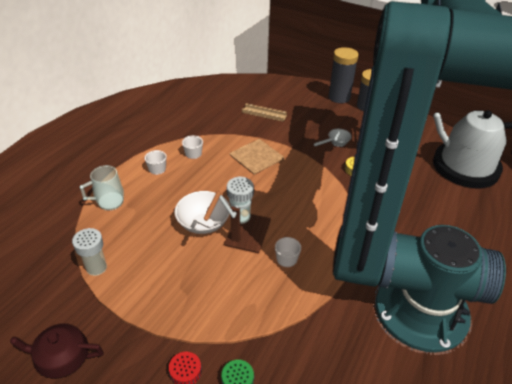

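View pics/top0.png

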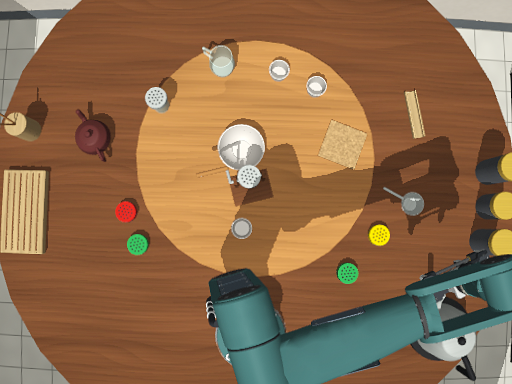

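The side view shows the stand and capped shaker at about (240,195), with the crank bar to its left. The top view shows the cap at (249,177), the bowl at (242,147) and the coaster at (343,144). Next I'll refine the cap, crank and coaster positions.

```bash
cat > h.py <<'E'
import numpy as np, cv2
from bench import robot
def proj(s,P):
    T=np.linalg.inv(np.array(s["world_from_camera"])); P=np.atleast_2d(P)
    c=P@T[:3,:3].T+T[:3,3]; m=c[:,:2]/c[:,2:]; f=1+s["k1"]*(m**2).sum(1,keepdims=True); m=m*f
    return np.c_[s["fx"]*m[:,0]+s["cx"],s["fy"]*m[:,1]+s["cy"]]
def back(s,uv,z):
    K=np.array([[s["fx"],0,s["cx"]],[0,s["fy"],s["cy"]],[0,0,1]]);
    m=cv2.undistortPoints(np.array(uv,float).reshape(-1,1,2),K,np.array([s["k1"],0,0,0,0.])).reshape(-1,2)
    T=np.array(s["world_from_camera"]); d=np.c_[m,np.ones(len(m))]@T[:3,:3].T
    return T[:3,3]+d*((z-T[2,3])/d[:,2])[:,None]
def circ(c,r,z):
    a=np.linspace(0,2*np.pi,40); return np.c_[c[0]+r*np.cos(a),c[1]+r*np.sin(a),0*a+z]
def crop(s,u,v,h,k,name,polys=()):
    M=np.array([[k,0,-k*(u-h)],[0,k,-k*(v-h)]],float)
    im=cv2.warpAffine(s["color"],M,(2*h*k,2*h*k),flags=cv2.INTER_CUBIC)
    for p,col in polys:
        q=(k*(proj(s,p)-[u-h,v-h])+k*0.5-0.5)
        cv2.polylines(im,[np.round(q).astype(int).reshape(-1,1,2)],False,col,1)
    cv2.imwrite(name,im)
    return im
E
python3 - <<'E'
from h import *
st=np.array([.472,.018]);y=0.265;c,s_=np.cos(y),np.sin(y)
def W(p): p=np.array(p,float);return np.c_[st[0]+c*p[:,0]-s_*p[:,1],st[1]+s_*p[:,0]+c*p[:,1],p[:,2]]
polys=[(circ(st,.0315,.1695),(0,255,0)),(circ(st,.0315,.1435),(0,128,0)),(W([[.035,.055,.183],[.035,.135,.183]]),(255,0,255)),(W([[0,.055,.122],[.035,.055,.183]]),(255,255,0)),
(W([[.045,.06,.022],[.045,-.06,.022],[-.045,-.06,.022],[-.045,.06,.022],[.045,.06,.022]]),(0,0,255)),(circ(st+.1*np.array([c,s_]),.07,.062),(255,0,0))]
ims=[]
for n,u,v in (("side",225,205),("top",245,168)):
    s=robot.snapshot(n); ims.append(crop(s,u,v,40,5,f"pics/a.png",())); ims.append(crop(s,u,v,40,5,"pics/a.png",polys))
    if n=="top": 
        crop(s,343,144,30,10,"pics/co.png")
cv2.imwrite("pics/z1.png",np.vstack([np.hstack(ims[:2]),np.hstack(ims[2:])])[:,:])
E
python3 -c "
import cv2;i=cv2.imread('pics/z1.png');print(i.shape);cv2.imwrite('pics/z1a.png',i[:400]);cv2.imwrite('pics/z1b.png',i[400:])"
```

```text
(800, 800, 3)
```

View pics/z1a.png

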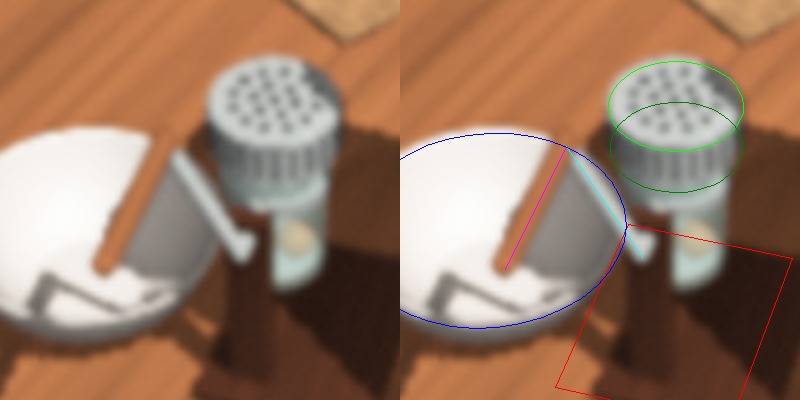

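View pics/z1b.png

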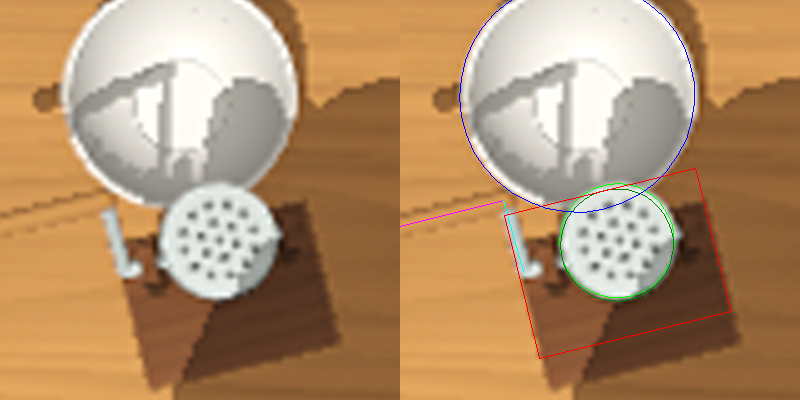

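View pics/co.png

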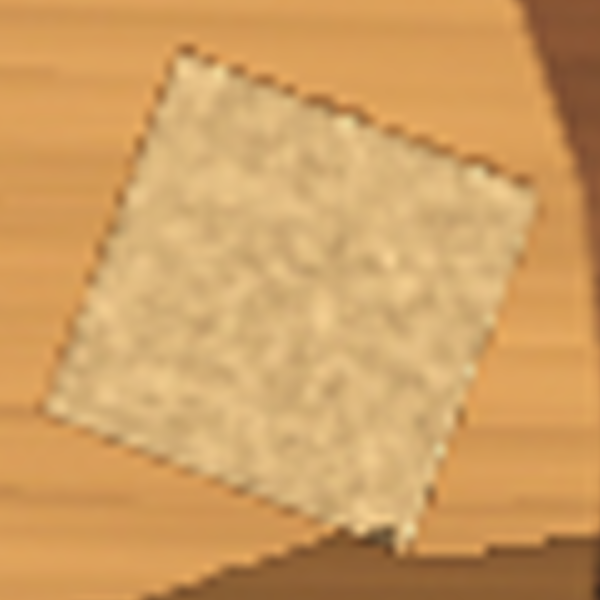

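```bash
cat >> h.py <<'E'
from scipy.spatial.transform import Rotation as Ro
def need(p,yaw=None,rpy=None):
    o=robot.get_obs(); R=Ro.from_euler('xyz',o["ee_rot"]); t=o["tool_pos"]
    if rpy is None: rpy=[-np.pi/2,0,yaw]
    d=R.inv().apply(np.array(p)-t)*1000; r=(R.inv()*Ro.from_euler('xyz',rpy)).as_rotvec(degrees=True)
    print("t",round(o["time"],2),"tcp",t.round(4),o["ee_rot"].round(3),"w",round(o["width"],4),"F",o["wrist_force"].round(1)); print("shift",d.round(1),"rot",r.round(1))
E
python3 - <<'E'
from h import *
s=robot.snapshot("top"); print(back(s,[[342.25,143.7],[331.2,118.8],[366.8,132.5],[353.5,168.8],[317.5,154.8]],.02).round(4)); print(back(s,[[248.6,176]],.1695))
need([.473,.0165,.26],-.955)
E
```

```text
[[ 0.5917 -0.2695  0.02  ]
 [ 0.6686 -0.2347  0.02  ]
 [ 0.6289 -0.3462  0.02  ]
 [ 0.5148 -0.305   0.02  ]
 [ 0.5552 -0.1932  0.02  ]]
[[0.47098514 0.01600576 0.1695    ]]
t 0.85 tcp [ 0.2242 -0.5023  0.2056] [-1.571 -0.    -1.151] w 0.0937 F [ 0.3  0.  -0. ]
shift [-372.3  -54.5  438.7] rot [  0.  -11.2   0. ]
```

```bash
python3 -m creep '[[-372,-54,439,0,-11,0,60],[-372,-54,439,0,-11,0,60],[-372,-54,439,0,-11,0,60],[-372,-54,439,0,-11,0,60],[-372,-54,439,0,-11,0,30]]'
python3 - <<'E'
from h import *
s=robot.snapshot("side"); print(back(s,[[239.8,185.2]],.1695))
need([.472,.0165,.26],-.955)
E
```

```text
time: 1.48
tool_pos: [0.3595, -0.22, 0.2352]
ee_rot: [-1.57, -0.001, -0.96]
wrist_force: [0.5, -0.0, 0.7]
width: 0.0785
[[0.47268377 0.01661204 0.1695    ]]
t 1.52 tcp [ 0.3626 -0.2134  0.2364] [-1.564  0.    -0.95 ] w 0.0811 F [1.2 4.1 1.5]
shift [-123.4  -22.   222.9] rot [-0.4  0.3 -0. ]
```

```bash
python3 -m creep '[[-110,-22,205,0,0,0,20],[-110,-22,205,0,0,0,20],[-110,-22,205,0,0,0,20],[-110,-22,205,0,0,0,20],[-110,-22,205,0,0,0,20]]'
python3 - <<'E'
from h import *
need([.472,.0165,.26],-.955)
s=robot.snapshot("side"); crop(s,235,170,50,6,"pics/b.png")
need([.472,.0165,.26],-.955)
E
```

```text
time: 2.15
tool_pos: [0.4644, -0.0118, 0.2568]
ee_rot: [-1.57, 0.0, -0.954]
wrist_force: [0.0, 0.4, 1.2]
width: 0.0871
t 2.15 tcp [ 0.4644 -0.0118  0.2568] [-1.57   0.    -0.954] w 0.0871 F [0.  0.4 1.2]
shift [-18.7  -3.2  22.5] rot [-0.   0.1 -0. ]
t 2.2 tcp [ 0.4638 -0.0133  0.2566] [-1.571 -0.    -0.956] w 0.0865 F [-0.4  0.4  0.2]
shift [-19.6  -3.4  23.9] rot [ 0.  -0.1  0. ]
```

View pics/b.png

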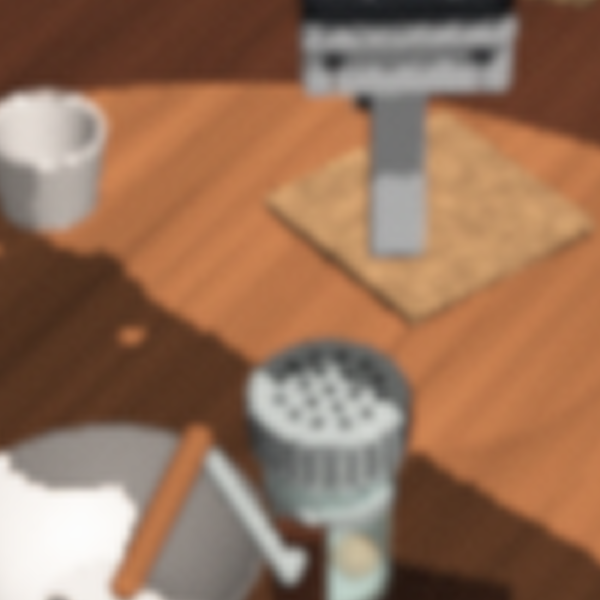

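The picture shows the fingers at crop (398,210), still about 30 mm short of the cap at (330,395). The bar and arm are clear to the left.

```bash
python3 -m creep '[[-20,-3,24,0,0,0,10],[-20,-3,24,0,0,0,10],[-20,40,24,0,0,0,10],[-20,60,24,0,0,0,10],[-20,60,24,0,0,0,10]]'
python3 - <<'E'
from h import *
need([.472,.0165,.151],-.955)
E
```

```text
time: 2.82
tool_pos: [0.4701, 0.0144, 0.1946]
ee_rot: [-1.575, 0.002, -0.961]
wrist_force: [0.6, -0.1, 0.0]
width: 0.0904
t 2.83 tcp [0.4701 0.0144 0.1946] [-1.575  0.002 -0.961] w 0.0904 F [ 0.6 -0.1  0. ]
shift [-0.5 43.6  2.9] rot [ 0.2 -0.4 -0.1]
```

```bash
python3 -m creep '[[0,22,1,0,0,0,10],[0,42,2,0,0,0,10],[0,42,2,0,0,0,10],[0,42,2,0,0,0,10]]'
python3 - <<'E'
from h import *
s=robot.snapshot("side"); im1=crop(s,235,180,40,5,"pics/c.png")
s=robot.snapshot("top"); im2=crop(s,249,177,40,5,"pics/c.png"); cv2.imwrite("pics/c.png",np.hstack([im1,im2]))
need([.472,.0165,.151],-.955)
E
```

```text
time: 3.32
tool_pos: [0.4742, 0.0166, 0.1564]
ee_rot: [-1.569, -0.002, -0.96]
wrist_force: [-0.2, 0.4, -0.7]
width: 0.0906
t 3.42 tcp [0.4743 0.0168 0.1564] [-1.569 -0.002 -0.959] w 0.0903 F [ 0.5 -0.2  0.4]
shift [-1.   5.4 -2.1] rot [-0.1 -0.3  0.1]
```

View pics/c.png

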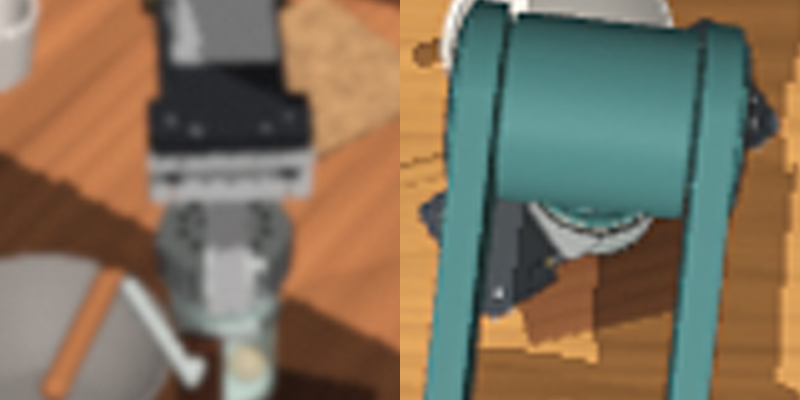

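The fingers straddle the cap: in the side crop the near finger is at (230,280) and clear of the crank arm. Now I'll lower slightly and close.

```bash
python3 -m creep '[[0,5,-1,0,0,0,10],[0,5,-1,0,0,0,10],[0,5,-1,0,0,0,90],[0,5,-1,0,0,0,100],[0,5,-1,0,0,0,120]]'; python3 -m creep '[[0,0,0,0,0,0,140],[0,0,0,0,0,0,140],[0,0,0,0,0,0,140]]'
python3 - <<'E'
from h import *
need([.472,.0165,.151],-.955)
s=robot.snapshot("side"); im1=crop(s,235,180,40,8,"pics/d.png")
E
```

```text
time: 4.05
tool_pos: [0.4726, 0.0167, 0.1497]
ee_rot: [-1.571, -0.0, -0.959]
wrist_force: [-0.9, 0.5, 0.3]
width: 0.0634
time: 4.42
tool_pos: [0.4726, 0.0167, 0.1497]
ee_rot: [-1.571, -0.0, -0.959]
wrist_force: [-0.2, 0.4, 0.0]
width: 0.0614
t 4.42 tcp [0.4726 0.0167 0.1497] [-1.571 -0.    -0.959] w 0.0614 F [-0.2  0.4  0. ]
shift [-0.2 -1.3 -0.6] rot [-0.  -0.2  0. ]
```

View pics/d.png

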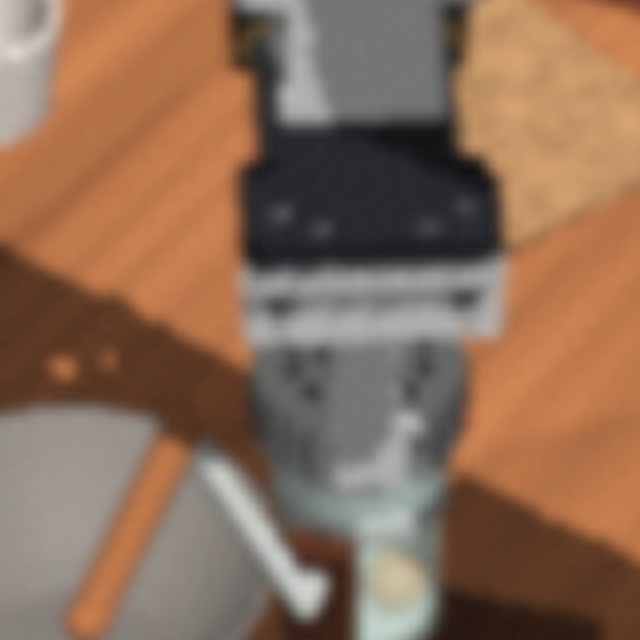

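The cap is gripped (width 61 mm, no side load). Now I'll turn it anticlockwise.

```bash
python3 -m creep '[[0,0,0,0,-10,0,140],[0,0,0,0,-20,0,140],[0,0,0,0,-30,0,140],[0,0,0,0,-40,0,140],[0,0,0,0,-45,0,140]]'; python3 -m creep '[[0,0,0,0,-10,0,140],[0,0,0,0,-20,0,140],[0,0,0,0,-30,0,140],[0,0,0,0,-40,0,140],[0,0,0,0,-40,0,140]]'
python3 - <<'E'
from h import *
need([.472,.0165,.151],-.955)
s=robot.snapshot("side"); im1=crop(s,235,180,40,8,"pics/e.png")
E
```

```text
time: 5.1
tool_pos: [0.4724, 0.0167, 0.1497]
ee_rot: [-1.571, 0.0, -0.17]
wrist_force: [-1.2, -0.1, 0.5]
width: 0.0614
time: 5.72
tool_pos: [0.4723, 0.0167, 0.1497]
ee_rot: [-1.571, 0.001, 0.523]
wrist_force: [-1.7, 0.2, 1.5]
width: 0.0613
t 5.72 tcp [0.4723 0.0167 0.1497] [-1.571e+00  1.000e-03  5.230e-01] w 0.0613 F [-1.7  0.2  1.5]
shift [-0.4 -1.3 -0. ] rot [ 0.  84.7 -0. ]
```

View pics/e.png

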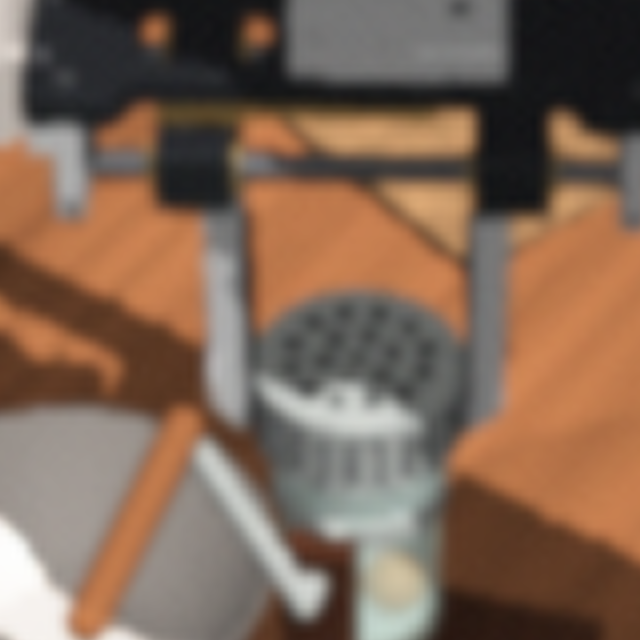

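The fingers have turned about 85° and still hold the cap. I'll lift gently and watch the force.

```bash
python3 -m creep '[[0,-2,0,0,0,0,140],[0,-4,0,0,0,0,140],[0,-6,0,0,0,0,140],[0,-8,0,0,0,0,140]]'; python3 -m creep '[[0,-10,0,0,0,0,140],[0,-20,0,0,0,0,140],[0,-30,0,0,0,0,140],[0,-30,0,0,0,0,140]]'
python3 - <<'E'
from h import *
need([.472,.0165,.151],-.955)
s=robot.snapshot("side"); im1=crop(s,235,175,40,8,"pics/f.png")
E
```

```text
time: 6.28
tool_pos: [0.4724, 0.0167, 0.1576]
ee_rot: [-1.571, 0.0, 0.524]
wrist_force: [-1.0, -0.2, -0.1]
width: 0.0614
time: 6.78
tool_pos: [0.4735, 0.0166, 0.1893]
ee_rot: [-1.573, -0.003, 0.525]
wrist_force: [-0.2, -0.5, -1.0]
width: 0.0614
t 6.78 tcp [0.4735 0.0166 0.1893] [-1.573 -0.003  0.525] w 0.0614 F [-0.2 -0.5 -1. ]
shift [-1.4 38.3  0.7] rot [-0.  84.8  0.2]
```

View pics/f.png

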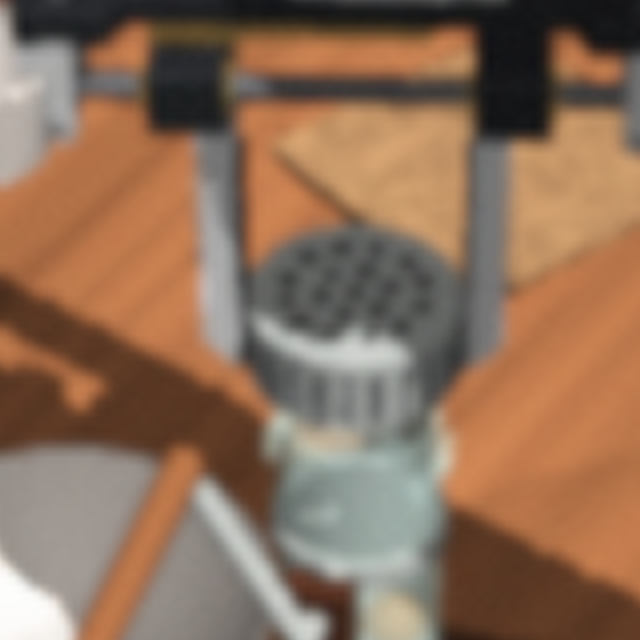

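The cap is off, and the open mouth shows at crop (360,500). Raising and carrying it to the coaster.

```bash
python3 -m creep '[[0,-45,0,0,0,0,140],[0,-45,0,0,0,0,140],[0,-45,0,0,0,0,140]]'
python3 - <<'E'
from h import *
need([.592,-.269,.22],.523)
E
```

```text
time: 7.2
tool_pos: [0.4723, 0.0167, 0.2318]
ee_rot: [-1.57, 0.001, 0.525]
wrist_force: [0.4, 0.3, -0.2]
width: 0.0618
t 7.2 tcp [0.4723 0.0167 0.2318] [-1.57e+00  1.00e-03  5.25e-01] w 0.0618 F [ 0.4  0.3 -0.2]
shift [ -39.5   11.7 -307.2] rot [-0.   0.1 -0. ]
```

```bash
python3 -m creep '[[-7,0,-50,0,0,0,140],[-15,0,-110,0,0,0,140],[-23,0,-170,0,0,0,140],[-31,0,-230,0,0,0,140],[-39,0,-280,0,0,0,140]]'; 
python3 -m creep '[[0,0,-25,0,0,0,140],[0,0,-27,0,0,0,140],[0,0,-27,0,0,0,140]]'
python3 - <<'E'
from h import *
need([.592,-.269,.15],.523)
E
```

```text
time: 7.82
tool_pos: [0.5788, -0.2471, 0.2298]
ee_rot: [-1.567, 0.002, 0.524]
wrist_force: [0.2, -0.9, 0.3]
width: 0.0616
time: 8.2
tool_pos: [0.592, -0.2677, 0.2313]
ee_rot: [-1.568, 0.001, 0.525]
wrist_force: [0.6, 0.4, -0.1]
width: 0.0615
t 8.2 tcp [ 0.592  -0.2677  0.2313] [-1.568e+00  1.000e-03  5.250e-01] w 0.0615 F [ 0.6  0.4 -0.1]
shift [-0.6 81.3 -1.4] rot [-0.1  0.1 -0.1]
```

```bash
python3 -m creep '[[0,50,-1,0,0,0,140],[0,100,-1,0,0,0,140],[0,150,-1,0,0,0,140],[0,180,-1,0,0,0,140],[0,180,-1,0,0,0,140]]'; python3 -m creep '[[0,0,0,0,0,0,140],[0,0,0,0,0,0,140]]'
python3 - <<'E'
from h import *
need([.592,-.269,.026],.523)
s=robot.snapshot("side"); im1=crop(s,260,145,40,5,"pics/g.png")
s=robot.snapshot("top"); im2=crop(s,343,144,40,5,"pics/g.png"); cv2.imwrite("pics/g.png",np.hstack([im1,im2]))
need([.592,-.269,.026],.523)
E
```

```text
time: 8.82
tool_pos: [0.5906, -0.2667, 0.0494]
ee_rot: [-1.564, 0.004, 0.526]
wrist_force: [0.3, 0.1, -0.3]
width: 0.0618
time: 9.07
tool_pos: [0.5946, -0.2699, 0.0557]
ee_rot: [-1.575, -0.003, 0.525]
wrist_force: [0.8, 0.3, -0.9]
width: 0.062
t 9.07 tcp [ 0.5946 -0.2699  0.0557] [-1.575 -0.003  0.525] w 0.062 F [ 0.8  0.3 -0.9]
shift [-1.8 29.7  2.2] rot [0.2 0.1 0.1]
t 9.18 tcp [ 0.5941 -0.2699  0.055 ] [-1.574 -0.002  0.525] w 0.0614 F [ 0.4 -0.2 -1.4]
shift [-1.4 28.9  2. ] rot [0.2 0.1 0.1]
```

View pics/g.png

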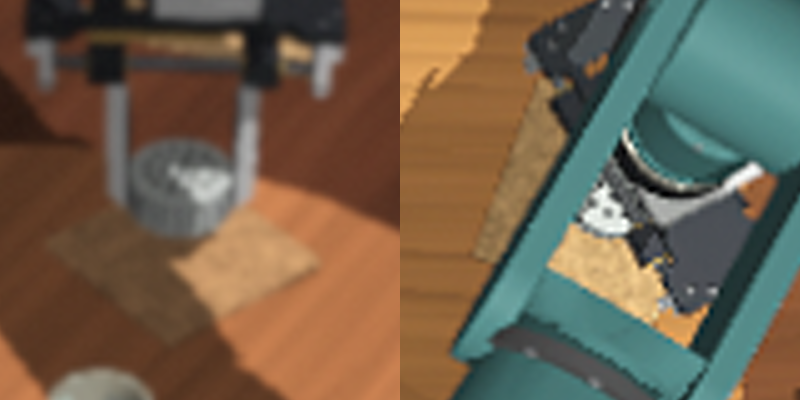

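The cap is upright above the coaster, at crop (185,185). Lowering it slowly.

```bash
python3 -m creep '[[0,8,0,0,0,0,140],[0,14,1,0,0,0,140],[0,19,1,0,0,0,140],[0,22,1,0,0,0,140],[0,22,1,0,0,0,140]]'; python3 -m creep '[[0,0,0,0,0,0,140],[0,0,0,0,0,0,140]]'
python3 - <<'E'
from h import *
need([.592,-.269,.026],.523)
E
```

```text
time: 9.8
tool_pos: [0.5923, -0.2685, 0.0301]
ee_rot: [-1.57, 0.0, 0.524]
wrist_force: [-0.5, 0.5, -1.4]
width: 0.0615
time: 10.05
tool_pos: [0.5928, -0.2687, 0.0311]
ee_rot: [-1.571, -0.0, 0.525]
wrist_force: [0.6, -0.0, -0.1]
width: 0.0615
t 10.05 tcp [ 0.5928 -0.2687  0.0311] [-1.571 -0.     0.525] w 0.0615 F [ 0.6 -0.  -0.1]
shift [-0.8  5.1  0.1] rot [0.  0.1 0. ]
```

```bash
python3 -m creep '[[-1,1,0,0,0,0,140],[-1,2,0,0,0,0,140],[-1,3,0,0,0,0,140]]'; python3 -m creep '[[0,1,0,0,0,0,140],[0,1,0,0,0,0,140]]';python3 -m creep '[[0,1,0,0,0,0,140],[0,1,0,0,0,0,140]]'
```

```text
time: 10.42
tool_pos: [0.5917, -0.2691, 0.0276]
ee_rot: [-1.571, 0.0, 0.525]
wrist_force: [-0.9, 0.7, -0.9]
width: 0.0614
time: 10.68
tool_pos: [0.5916, -0.269, 0.0265]
ee_rot: [-1.571, 0.0, 0.525]
wrist_force: [0.2, 0.4, -0.6]
width: 0.0621
time: 10.92
tool_pos: [0.5918, -0.2692, 0.0258]
ee_rot: [-1.571, -0.0, 0.524]
wrist_force: [0.1, -0.7, -1.3]
width: 0.0617
```

```bash
python3 -m creep '[[0,1,0,0,0,0,140],[0,1,0,0,0,0,140]]';python3 -m creep '[[0,1,0,0,0,0,140],[0,1,0,0,0,0,140]]'; python3 -m creep '[[0,1,0,0,0,0,140],[0,1,0,0,0,0,140]]'
```

```text
time: 11.18
tool_pos: [0.5918, -0.2692, 0.0257]
ee_rot: [-1.571, -0.0, 0.525]
wrist_force: [-2.5, 1.1, 4.9]
width: 0.0615
time: 11.42
tool_pos: [0.5918, -0.2692, 0.0257]
ee_rot: [-1.572, -0.0, 0.525]
wrist_force: [-3.8, 2.5, 8.2]
width: 0.0615
time: 11.68
tool_pos: [0.5919, -0.2692, 0.0257]
ee_rot: [-1.572, -0.0, 0.525]
wrist_force: [-4.0, 2.0, 12.2]
width: 0.0617
```

It touched the coaster at z=0.0257, as predicted. I'll ease off and open slowly.

```bash
python3 -m creep '[[0,-2,0,0,0,0,140],[0,-2,0,0,0,0,80],[0,-2,0,0,0,0,50],[0,-2,0,0,0,0,20],[0,-2,0,0,0,0,10]]'; python3 -m creep '[[0,0,0,0,0,0,10],[0,-20,0,0,0,0,10],[0,-60,0,0,0,0,10],[0,-120,0,0,0,0,10],[0,-180,0,0,0,0,10]]';  python3 -m creep '[[0,-40,0,0,0,0,10],[0,-40,0,0,0,0,10]]'
python3 - <<'E'
from h import *
st=np.array([.472,.0165]);y=0.267;c,s_=np.cos(y),np.sin(y)
# grip at y=112 in stand frame
p=st+np.array([c*.035-s_*.112,s_*.035+c*.112]); print("grip",p)
need([p[0],p[1],.25],.267)
s=robot.snapshot("side"); im1=crop(s,260,145,40,5,"pics/i.png")
E
```

```text
time: 12.3
tool_pos: [0.5916, -0.2691, 0.0242]
ee_rot: [-1.57, 0.0, 0.524]
wrist_force: [-0.3, 0.2, -0.1]
width: 0.0894
time: 12.92
tool_pos: [0.5916, -0.269, 0.2081]
ee_rot: [-1.572, -0.001, 0.525]
wrist_force: [1.2, -0.7, -0.6]
width: 0.0903
time: 13.18
tool_pos: [0.5934, -0.27, 0.2523]
ee_rot: [-1.582, -0.006, 0.525]
wrist_force: [0.9, -0.1, 0.0]
width: 0.0908
grip [0.47620988 0.13376584]
t 13.18 tcp [ 0.5934 -0.27    0.2523] [-1.582 -0.006  0.525] w 0.0908 F [ 0.9 -0.1  0. ]
shift [100.8  -1.5 408.2] rot [ 0.6 14.8  0.4]
```

View pics/i.png

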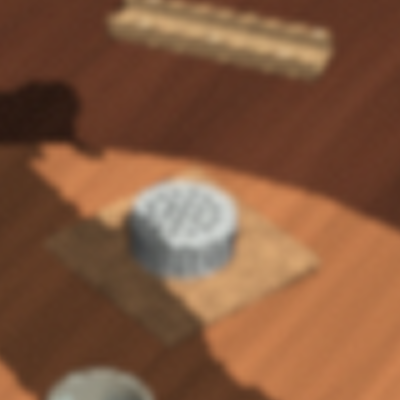

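The cap sits upright in the middle of the coaster, at crop (183,225). Next is the crank.

```bash
python3 -m creep '[[16,0,60,0,5,0,40],[32,0,120,0,10,0,60],[48,0,180,0,15,0,60],[64,0,240,0,15,0,60],[80,0,300,0,15,0,60]]'; python3 - <<'E'
from h import *
need([.4762,.1338,.25],.267)
E
```

```text
time: 13.85
tool_pos: [0.5088, 0.0325, 0.2424]
ee_rot: [-1.57, 0.004, 0.262]
wrist_force: [0.6, 0.2, -0.7]
width: 0.0719
t 13.85 tcp [0.5088 0.0325 0.2424] [-1.57   0.004  0.262] w 0.0719 F [ 0.6  0.2 -0.7]
shift [ -5.3  -7.5 106.3] rot [-0.1 -0.3 -0.2]
```

```bash
python3 -m creep '[[-3,-5,50,0,0,0,100],[-5,-5,95,0,0,0,120],[-5,-5,95,0,0,0,120],[-5,-5,95,0,0,0,120]]'; python3 - <<'E'
from h import *
need([.4762,.1338,.164],.267)
s=robot.snapshot("side"); im1=crop(s,215,185,40,5,"pics/j.png")
s=robot.snapshot("top"); im2=crop(s,235,175,40,5,"pics/j.png"); cv2.imwrite("pics/j.png",np.hstack([im1,im2]))
need([.4762,.1338,.164],.267)
E
```

```text
time: 14.35
tool_pos: [0.4807, 0.1206, 0.2482]
ee_rot: [-1.571, 0.003, 0.263]
wrist_force: [0.3, -0.7, -0.3]
width: 0.0496
t 14.35 tcp [0.4807 0.1206 0.2482] [-1.571  0.003  0.263] w 0.0496 F [ 0.3 -0.7 -0.3]
shift [-0.7 84.2 14. ] rot [ 0.  -0.2 -0.2]
t 14.45 tcp [0.4812 0.12   0.2487] [-1.571  0.002  0.261] w 0.05 F [-0.3  0.3  0.4]
shift [-1.1 84.7 14.7] rot [ 0.  -0.3 -0.1]
```

View pics/j.png

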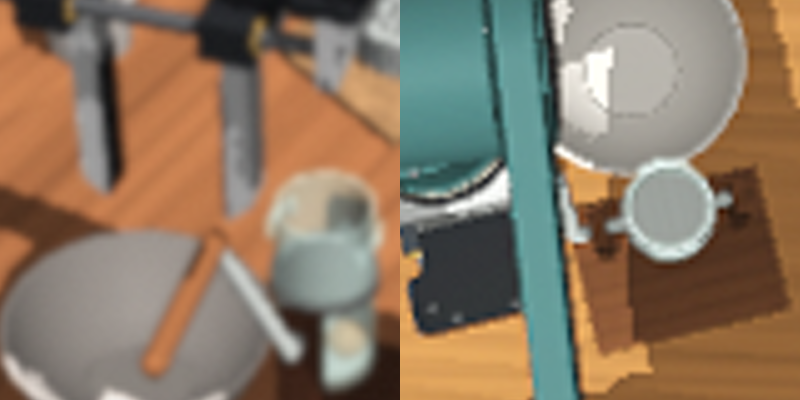

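The fingers are above the bar, spaced either side of it: finger tips at crop (105,190) and (240,215), bar from (215,235) to (155,365). Descending.

```bash
python3 -m creep '[[-1,0,14,0,0,0,120],[-1,30,14,0,0,0,120],[-1,60,14,0,0,0,120],[-1,82,14,0,0,0,120],[-1,84,14,0,0,0,120]]'; python3 -m creep '[[0,0,0,0,0,0,120],[0,0,0,0,0,0,120]]'; python3 - <<'E'
from h import *
need([.4762,.1338,.164],.267)
s=robot.snapshot("side"); im1=crop(s,215,185,40,8,"pics/k.png")
E
```

```text
time: 15.08
tool_pos: [0.4753, 0.1341, 0.1636]
ee_rot: [-1.57, 0.004, 0.262]
wrist_force: [-0.6, 0.4, 0.0]
width: 0.0498
time: 15.32
tool_pos: [0.4774, 0.1345, 0.1671]
ee_rot: [-1.571, -0.003, 0.262]
wrist_force: [-0.6, 0.1, -0.2]
width: 0.05
t 15.32 tcp [0.4774 0.1345 0.1671] [-1.571 -0.003  0.262] w 0.05 F [-0.6  0.1 -0.2]
shift [-1.4  3.1 -0.3] rot [ 0.  -0.3  0.2]
```

View pics/k.png

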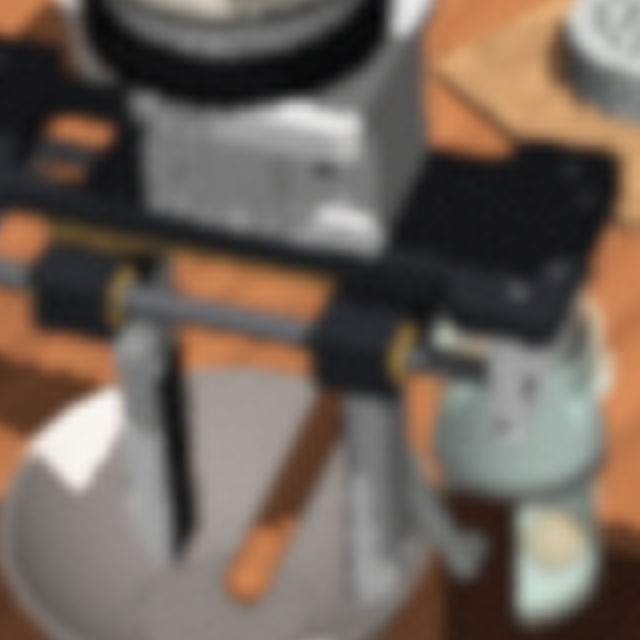

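The bar runs between the fingers. I'll go 3 mm lower and close.

```bash
python3 -m creep '[[-1,3,0,0,0,0,150],[-1,3,0,0,0,0,200],[-1,3,0,0,0,0,230],[-1,3,0,0,0,0,245],[-1,3,0,0,0,0,245]]'; python3 -m creep '[[0,0,0,0,0,0,245],[0,0,0,0,0,0,245]]'; python3 - <<'E'
from h import *
need([.4762,.1338,.164],.267)
E
```

```text
time: 16.0
tool_pos: [0.4765, 0.1343, 0.1627]
ee_rot: [-1.571, -0.002, 0.263]
wrist_force: [3.2, 0.7, -1.9]
width: 0.0112
time: 16.25
tool_pos: [0.4765, 0.1343, 0.1627]
ee_rot: [-1.571, -0.002, 0.263]
wrist_force: [5.8, 1.4, -2.2]
width: 0.0113
t 16.25 tcp [0.4765 0.1343 0.1627] [-1.571 -0.002  0.263] w 0.0113 F [ 5.8  1.4 -2.2]
shift [-0.4 -1.3 -0.4] rot [ 0.  -0.2  0.1]
```

```bash
python3 -m creep '[[5,3,0,0,0,0,245],[10,7,0,0,0,0,245],[15,11,0,0,0,0,245],[19,16,0,0,0,0,245],[22,20,0,0,0,0,245]]'; python3 - <<'E'
from h import *
need([.4762,.1338,.164],.267)
s=robot.snapshot("side"); im1=crop(s,215,195,40,8,"pics/l.png")
E
```

```text
time: 16.88
tool_pos: [0.4954, 0.1394, 0.1439]
ee_rot: [-1.571, 0.003, 0.263]
wrist_force: [-3.4, -0.5, 6.8]
width: 0.0113
t 16.88 tcp [0.4954 0.1394 0.1439] [-1.571  0.003  0.263] w 0.0113 F [-3.4 -0.5  6.8]
shift [-20.1 -20.   -0.4] rot [ 0.  -0.2 -0.2]
```

View pics/l.png

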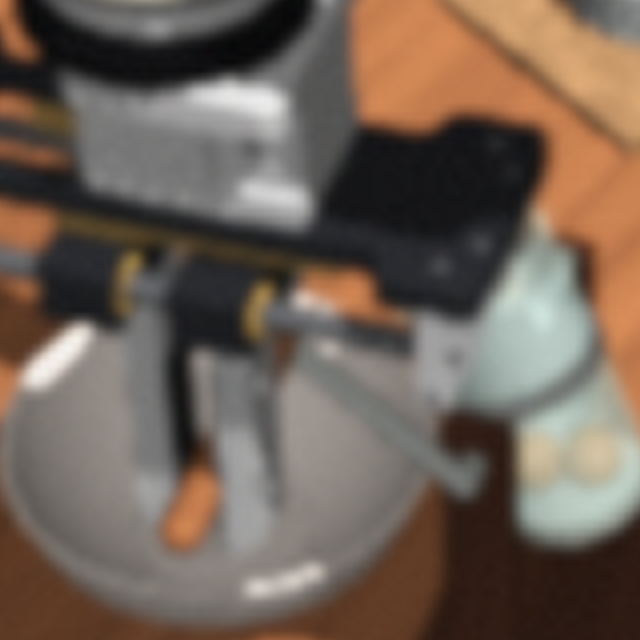

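The shaker tips with the crank, and both balls are still in it at crop (540,455) and (595,455). Continuing along the arc.

```bash
python3 -m creep '[[5,8,0,0,0,0,245],[8,15,0,0,0,0,245],[11,24,0,0,0,0,245],[12,32,0,0,0,0,245],[13,41,0,0,0,0,245]]'; python3 -m creep '[[0,8,0,0,0,0,245],[-1,15,0,0,0,0,245],[-3,21,0,0,0,0,245],[-5,26,0,0,0,0,245],[-5,26,0,0,0,0,245]]'; python3 - <<'E'
from h import *
need([.4762,.1338,.164],.267)
s=robot.snapshot("side"); im1=crop(s,215,195,40,8,"pics/m.png")
E
```

```text
time: 17.55
tool_pos: [0.5101, 0.1433, 0.104]
ee_rot: [-1.571, -0.002, 0.263]
wrist_force: [-0.2, 1.1, 9.2]
width: 0.0112
time: 18.18
tool_pos: [0.5086, 0.1429, 0.0784]
ee_rot: [-1.571, -0.01, 0.263]
wrist_force: [8.0, 2.3, 2.4]
width: 0.0111
t 18.18 tcp [0.5086 0.1429 0.0784] [-1.571 -0.01   0.263] w 0.0111 F [8.  2.3 2.4]
shift [-32.8 -85.9  -0.4] rot [ 0.  -0.2  0.6]
```

View pics/m.png

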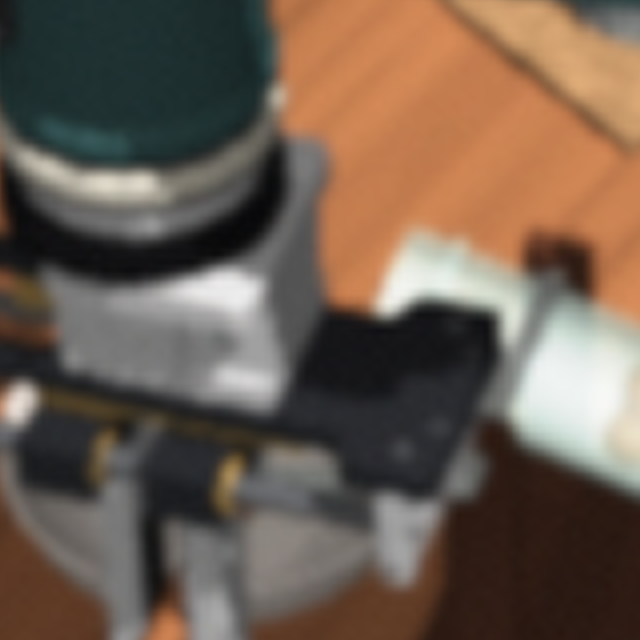

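```bash
python3 -m creep '[[-3,6,0,0,0,0,245],[-7,13,0,0,0,0,245],[-11,19,0,0,0,0,245],[-16,24,0,0,0,0,245],[-22,29,0,0,0,0,245]]'; python3 -m creep '[[-3,2,0,0,0,0,245],[-5,3,0,0,0,0,245],[-5,3,0,0,0,0,245]]'; python3 - <<'E'
from h import *
need([.4765,.1343,.1627],.267)
s=robot.snapshot("side"); im1=crop(s,215,195,40,8,"pics/n.png")
s=robot.snapshot("top"); im1=crop(s,240,165,40,8,"pics/n2.png")
E
```

```text
time: 18.85
tool_pos: [0.4972, 0.1399, 0.0506]
ee_rot: [-1.571, -0.034, 0.262]
wrist_force: [35.4, 11.4, -17.3]
width: 0.0111
time: 19.23
tool_pos: [0.493, 0.1389, 0.0451]
ee_rot: [-1.57, -0.034, 0.262]
wrist_force: [39.0, 12.3, -26.9]
width: 0.011
t 19.23 tcp [0.493  0.1389 0.0451] [-1.57  -0.034  0.262] w 0.011 F [ 39.   12.3 -26.9]
shift [-1.310e+01 -1.181e+02 -1.000e-01] rot [-0.  -0.3  2. ]
```

View pics/n.png

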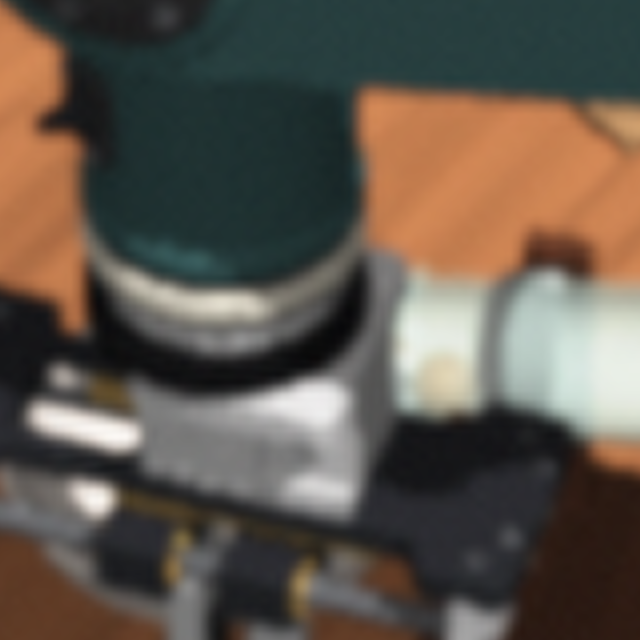

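View pics/n2.png

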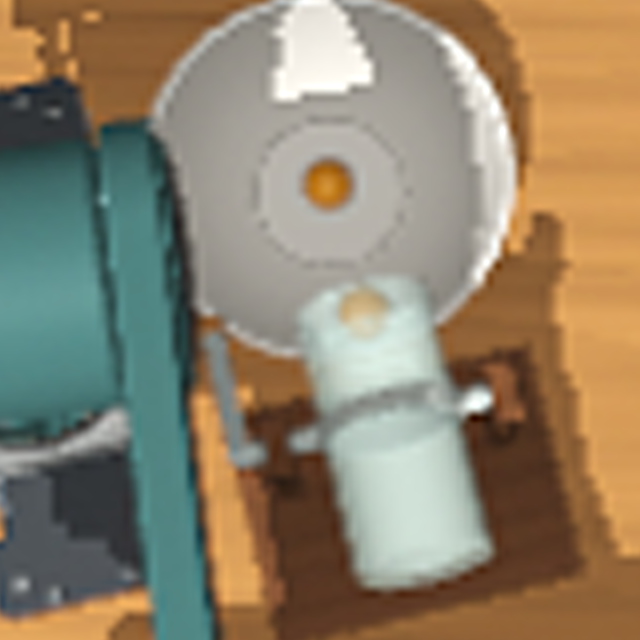

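One ball is in the bowl, at top crop (328,185). The other is near the mouth, at (363,312). The wrist force has risen to about 48 N, so something resists. Before going on I'll back off to relieve it and work out the real tilt.

```bash
python3 -m creep '[[4,-1,0,0,0,0,245],[6,-1,0,0,0,0,245],[6,-1,0,0,0,0,245]]'; python3 - <<'E'
from h import *
need([.4765,.1343,.1627],.267)
st=np.array([.472,.0165]);y=0.267;c,s_=np.cos(y),np.sin(y)
def W(p): p=np.array(p,float);return np.c_[st[0]+c*p[:,0]-s_*p[:,1],st[1]+s_*p[:,0]+c*p[:,1],p[:,2]]
polys=[]
for th,col in ((85,(0,0,255)),(95,(0,255,0)),(105,(255,0,0)),(115,(255,0,255))):
    t=np.radians(th); a=np.linspace(0,2*np.pi,40); n=np.array([np.sin(t),np.cos(t)]); m=np.array([-np.cos(t),np.sin(t)])
    for l,r in ((.045,.0225),(-.055,.025)):
        x=l*n[0]+r*np.cos(a)*m[0]; z=.122+l*n[1]+r*np.cos(a)*m[1]; polys.append((W(np.c_[x,r*np.sin(a),z]),col))
    b=np.radians(60-th); polys.append((W([[0,.055,.122],[.07*np.cos(b),.055,.122+.07*np.sin(b)]]),col))
s=robot.snapshot("side"); i1=crop(s,230,185,30,10,"pics/o1.png",polys)
s=robot.snapshot("top"); i2=crop(s,240,175,30,10,"pics/o2.png",polys)
need([.4765,.1343,.1627],.267)
E
```

```text
time: 19.7
tool_pos: [0.4927, 0.1387, 0.0449]
ee_rot: [-1.57, -0.019, 0.262]
wrist_force: [24.1, 6.7, -17.9]
width: 0.011
t 19.7 tcp [0.4927 0.1387 0.0449] [-1.57  -0.019  0.262] w 0.011 F [ 24.1   6.7 -17.9]
shift [ -14.5 -118.1   -0. ] rot [-0.  -0.3  1.1]
t 19.8 tcp [0.4927 0.1387 0.0449] [-1.57  -0.019  0.262] w 0.011 F [ 24.9   7.3 -17.6]
shift [ -14.5 -118.1   -0. ] rot [-0.  -0.3  1.1]
```

View pics/o1.png

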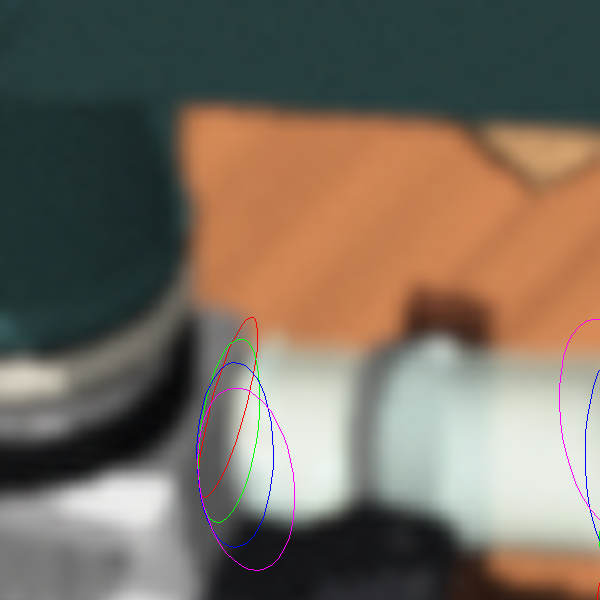

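View pics/o2.png

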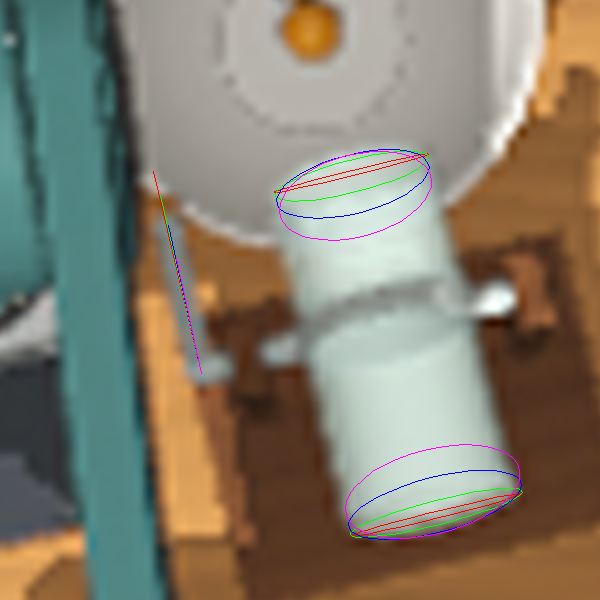

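The overlay puts the tilt at about 105–110°, and the second ball no longer shows in the mouth. Checking the bowl.

```bash
python3 -m creep '[[4,0,0,0,0,0,245],[7,-1,0,0,0,0,245],[7,-1,0,0,0,0,245]]'; python3 - <<'E'
from h import *
s=robot.snapshot("top"); i2=crop(s,242,155,40,8,"pics/p2.png")
for c in ("top",):
  for n in ("sugar1_center","sugar2_center"): print(n,[(round(d["p"],2),d["point"].round(3) if hasattr(d["point"],'round') else d["point"]) for d in robot.landmark_of(n,c)])
need([.4765,.1343,.1627],.267)
E
```

```text
time: 20.18
tool_pos: [0.4925, 0.1386, 0.0447]
ee_rot: [-1.571, -0.002, 0.263]
wrist_force: [7.8, 2.3, -7.8]
width: 0.0115
sugar1_center [(0.51, [0.5919, 0.0503, 0.0268])]
sugar2_center [(0.56, [0.5672, 0.0419, 0.0238])]
t 20.32 tcp [0.4925 0.1386 0.0448] [-1.571 -0.003  0.263] w 0.0112 F [ 8.4  2.3 -7.4]
shift [ -16.3 -118.     0. ] rot [ 0.  -0.2  0.2]
```

View pics/p2.png

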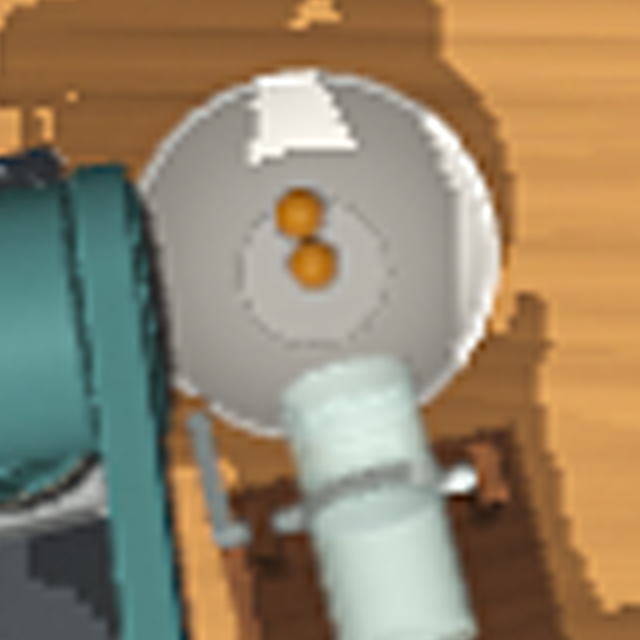

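Both balls lie in the bowl, at crop (300,212) and (313,264), and the force is down to about 11 N. Releasing the bar and retreating straight up.

```bash
python3 -m creep '[[0,0,0,0,0,0,200],[0,0,0,0,0,0,150],[0,0,0,0,0,0,130],[0,0,0,0,0,0,130],[0,0,0,0,0,0,130]]'; python3 -m creep '[[0,-20,0,0,0,0,130],[0,-60,0,0,0,0,130],[0,-120,0,0,0,0,130],[0,-180,0,0,0,0,130],[0,-220,0,0,0,0,130]]'; python3 -m creep '[[0,0,-50,0,0,0,130],[0,-20,-100,0,0,0,130],[-60,-20,-150,0,0,0,130],[-120,-20,-200,0,0,0,130],[-120,-20,-250,0,0,0,130]]'; python3 -m creep '[[-30,0,-50,0,0,0,130],[-60,0,-100,0,0,0,130],[-60,0,-100,0,0,0,130]]'; python3 - <<'E'
from h import *
for c in ("side","top"):
  s=robot.snapshot(c); cv2.imwrite(f"pics/end_{c}.png",s["color"])
  print([(round(d["p"],2),np.round(d["point"],3)) for d in robot.landmark_of("cap_center",c)])
i=crop(s,300,155,75,5,"pics/end_z.png"); cv2.imwrite("pics/end_z.png",i[:600])
need([.4765,.1343,.1627],.267)
E
```

```text
time: 20.95
tool_pos: [0.491, 0.1382, 0.0458]
ee_rot: [-1.571, 0.0, 0.263]
wrist_force: [0.2, -0.8, 0.6]
width: 0.0458
time: 21.58
tool_pos: [0.4915, 0.1384, 0.2694]
ee_rot: [-1.571, -0.004, 0.263]
wrist_force: [-0.2, 0.3, -0.1]
width: 0.0457
time: 22.2
tool_pos: [0.4393, -0.1237, 0.2866]
ee_rot: [-1.572, -0.002, 0.264]
wrist_force: [0.5, -0.3, 0.1]
width: 0.046
time: 22.58
tool_pos: [0.4074, -0.2381, 0.2851]
ee_rot: [-1.57, 0.001, 0.256]
wrist_force: [-0.5, 0.5, -0.2]
width: 0.0459
[(0.92, array([ 0.591, -0.271,  0.033])), (0.81, array([ 0.313, -0.381,  0.015])), (0.65, array([0.367, 0.391, 0.012])), (0.57, array([0.268, 0.35 , 0.012]))]
[(0.94, array([0.269, 0.354, 0.016])), (0.65, array([0.365, 0.391, 0.011]))]
t 22.77 tcp [ 0.4093 -0.2339  0.2859] [-1.571 -0.     0.264] w 0.0462 F [ 1.4  1.  -0.4]
shift [161.  123.3 337.8] rot [-0.  -0.1  0. ]
```

View pics/end_side.png

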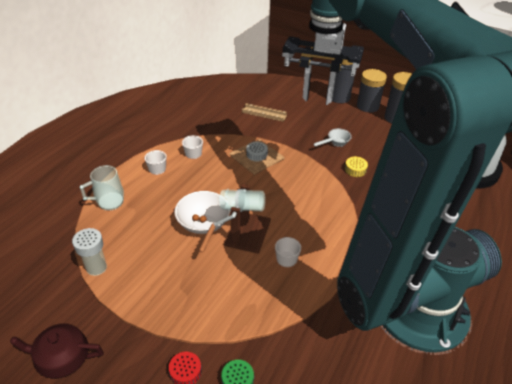

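View pics/end_z.png

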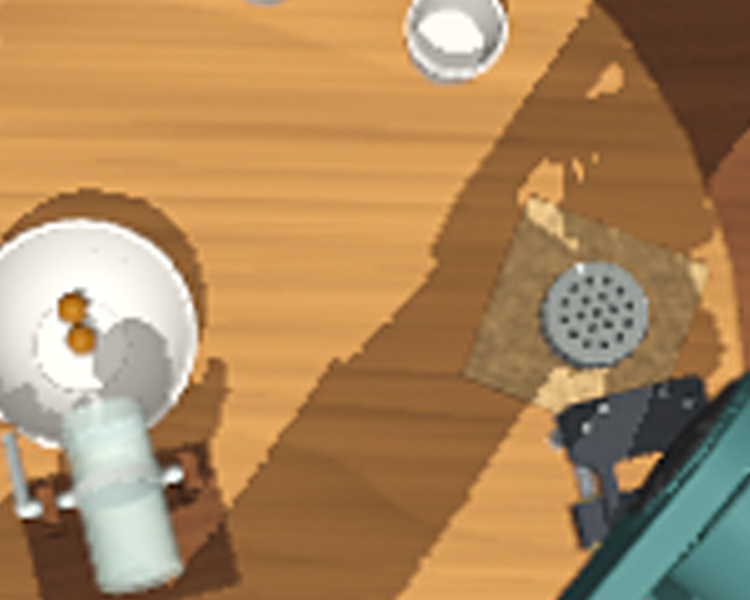

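The end pictures show the cap right way up, centred on the coaster at crop (595,315). Both balls are in the bowl at (72,307) and (80,340), the shaker stays tipped, nothing else has moved, and the gripper touches nothing. Handing in.

```bash
python3 - <<'E'
from bench import robot
print(robot.close_job())
E
```

```text
the job is handed in; nothing more can be done
None
```

The job is done and handed in at about 23 s. I unscrewed the cap about 85° anticlockwise, lifted it off and set it right way up on the middle of the cork coaster. I then swung the crank until both balls rolled into the bowl, let go and moved the gripper clear.

**Last checks:**
- **Cap:** the networks put its centre at (0.591, -0.271, 0.033). I measured the coaster's middle at (0.592, -0.2695), so it is within about 2 mm. The top-camera network missed the cap in the last picture, but it is plainly visible there, upright and centred.
- **Balls:** both are visible in the bowl.
- **Shaker:** it stays tipped at about 1.9 rad, judged from the crank grip position and the picture overlay. That is short of the 2.0 rad at which they would surely be out.
- **Other things:** nothing else appears to have moved, and the wrist force was near zero at the end.

**One irregularity:** near the end of the swing the wrist force rose to about 49 N, under the 120 N limit. At that point the bar lay about 10 mm off the arc I had commanded. I saw no contact by the gripper's body but did not find the cause. I eased the force off before letting go.

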